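Unload the board drying rack

ROBOT

A 6-joint arm with a two-finger parallel gripper is mounted at the origin on the work surface. World frame = base frame: x ahead of the robot, y to its left, z up, the work surface at z = 0. Lengths are in mm, angles in rad, forces in N, time in s.
With the tool pointing down it reaches from about 275 to 750 mm from the base axis. Payload 10.2 kg.
Tool frame: the origin (TCP) lies between the finger pads; the fingertips stand 8 mm ahead of it and the grasp point (between the pads) lies 11 mm behind it; z points along the fingers, y is the line along which they close (so a half turn about z gives the same grasp; the last joint's range is limited). The gripper opens to 85 mm and grips with 20 to 120 N. Pads are 22 mm wide; open, the fingers measure 114 mm over their backs; the gripper's body (76 mm by 85 mm) begins 54 mm behind the grasp point. The pads swing forward as they close: fully open they stand 13 mm farther back than shut.
Start: joints at [0.916, 0.313, 1.498, -0, 1.331, -0.223], TCP at [219.729, 476.813, 239.294] pointing down, gripper open.
Joint ranges: [-2.94, 2.94], [-0.97, 2.17], [0.19, 2.56], [-1.23, 4.37], [0.02, 3.11], [-2.88, 2.88]. Speed limits (rad/s): [2.39, 2.39, 3.01, 3.14, 3.14, 3.14].

INTERFACE

Orientations are given as a unit quaternion [w, x, y, z].
In Python, from rig import * gives the robot as it stands.
- The arm moves only by the shell command python3 -m handwheel 'ROWS' [FORCE]. ROWS is JSON, a list that holds one entry, the list of rows, each a list of 7 numbers: the shift along the world's x, y, z in mm, then the turn, a rotation vector about the world's x, y, z in degrees, then the opening, from -1 (shut) to 1 (fully open). A call has 1 to 8 rows; each row shifts and turns the commanded pose from where the row before left it; what a row does not reach is not made up. A row lasts 1/8 s, in which the tool goes at most 62.5 mm and 10.7 degrees, less where a joint would pass 70% of its speed; a pose out of reach is approached as far as the arm can. A call is refused whole if a number of a shift passes 62.5 or a number of a turn 10.7, either way. A call with a gripper value outside its range is refused whole. The fingers move at their own pace and stop on an object; FORCE is the grip in N (left out, the last holds). Time passes only in rows, so rows that do not move let the fingers close. It gives the time, the measured TCP pose, the force, the opening and the grip force at its end, in the units of the state.
- sense(): the state, without advancing time (a new reading comes with each control period).
- capture(name): name is "scene" or "top"; returns a dict with "image" (480x640x3 uint8, red, green, blue), "fx", "fy", "cx", "cy" (pixels), "dist_coeffs" ([k1, k2, p1, p2, k3] as OpenCV has them; the pictures are not rectified), "rvec" (rotation vector, rad) and "tvec" (3), from world to camera coordinates, as OpenCV has them. Camera axes: x right, y down, z forward; pixel columns grow to the right and rows downward; lengths in mm; the calibration is good to about 2 mm. A picture is of the moment at which its call begins. There is no depth.
- finish_job(): hands the job in; it is judged then, once.
The state is a dict: "time_s": time; "joints": joint angles; "dq": joint speeds; "tau": joint torques, N m; "eef_pos": TCP position; "ee_rot": TCP orientation; "force": force on the tool from outside, world axes, zero at the start; "wrist_torque": the same for the moment, N m; "grip_width": opening from 0.0 (shut) to 1.0 (fully open); "grip_force": force on a finger pad.
Only numpy, scipy, OpenCV 4.12 (cv2) and the standard library are available. Lean on these libraries where they do the work, as an engineer would, in place of code of your own. Each camera call takes 0.05 s, during which the arm holds its last target. There are 200 camera calls.

TASK

The boards on the drying rack are dry. First switch the blower off by turning its knob anticlockwise all the way to the stop; only then lift every board up and off its hook, and put the square boards into the rectangular tray and the round boards into the round tub, lowering each one into its bin rather than dropping it. Leave both bins standing upright on the bench, and do not disturb the cup and the pen.

Things in the scene. Friction and masses are not known exactly. Their poses are not given: they have to be found in the camera images.
- square0: One of up to three square boards (may be absent): black frame 12 mm thick (x), 136 mm tall (z), 90 g. From its foot up: a rectangular panel 64 mm wide, z 0 to 66 mm, green circuit on both faces; an eye 20 mm wide, z 66 to 96, whose top edge rests on its hook; a plain tab 26 mm wide (y), z 96 to 136, to grip. Origin at the middle of the foot. Hangs on any hook, eye round the bar.
- square0_mid (a point): Centre of that board's panel, 33 mm above its origin along its z; axes as the body.
- square1: One of up to three square boards (may be absent): black frame 12 mm thick (x), 136 mm tall (z), 90 g. From its foot up: a rectangular panel 64 mm wide, z 0 to 66 mm, green circuit on both faces; an eye 20 mm wide, z 66 to 96, whose top edge rests on its hook; a plain tab 26 mm wide (y), z 96 to 136, to grip. Origin at the middle of the foot. Hangs on any hook, eye round the bar.
- square1_mid (a point): Centre of that board's panel, 33 mm above its origin along its z; axes as the body.
- square2: One of up to three square boards (may be absent): black frame 12 mm thick (x), 136 mm tall (z), 90 g. From its foot up: a rectangular panel 64 mm wide, z 0 to 66 mm, green circuit on both faces; an eye 20 mm wide, z 66 to 96, whose top edge rests on its hook; a plain tab 26 mm wide (y), z 96 to 136, to grip. Origin at the middle of the foot. Hangs on any hook, eye round the bar.
- square2_mid (a point): Centre of that board's panel, 33 mm above its origin along its z; axes as the body.
- round0: One of up to three round boards (may be absent): black frame 12 mm thick (x), 136 mm tall (z), 90 g. From its foot up: a round panel of 66 mm diameter, z 0 to 66 mm, green circuit on both faces; an eye 20 mm wide, z 66 to 96, whose top edge rests on its hook; a plain tab 26 mm wide (y), z 96 to 136, to grip. Origin at the middle of the foot. Hangs on any hook, eye round the bar.
- round0_mid (a point): Centre of that board's panel, 33 mm above its origin along its z; axes as the body.
- round1: One of up to three round boards (may be absent): black frame 12 mm thick (x), 136 mm tall (z), 90 g. From its foot up: a round panel of 66 mm diameter, z 0 to 66 mm, green circuit on both faces; an eye 20 mm wide, z 66 to 96, whose top edge rests on its hook; a plain tab 26 mm wide (y), z 96 to 136, to grip. Origin at the middle of the foot. Hangs on any hook, eye round the bar.
- round1_mid (a point): Centre of that board's panel, 33 mm above its origin along its z; axes as the body.
- round2: One of up to three round boards (may be absent): black frame 12 mm thick (x), 136 mm tall (z), 90 g. From its foot up: a round panel of 66 mm diameter, z 0 to 66 mm, green circuit on both faces; an eye 20 mm wide, z 66 to 96, whose top edge rests on its hook; a plain tab 26 mm wide (y), z 96 to 136, to grip. Origin at the middle of the foot. Hangs on any hook, eye round the bar.
- round2_mid (a point): Centre of that board's panel, 33 mm above its origin along its z; axes as the body.
- rack: Fixed aluminium drying rack. Origin on the bench under the middle of its rail; rail 500 mm long (y), 12 mm deep (x), top at 170 mm, on a post at each end (y +-245 mm). Six steel hooks point from it to -x at y = -195, -117, -39, 39, 117, 195 mm; boards hang at about x = -35 mm.
- rack_hooks (a point): Point at the front ends of the hooks, midway along the rack (x -68, y 0, z 170 mm in the rack). Each hook is a level 8 mm bar with its top at z 170 and an upturned tip reaching x -79 and z 180. A board must rise 12 to 20 mm and then move 50 mm or more to -x to come off. Nothing but tabs (to z 210) stands above the hooks.
- tray: Loose rectangular open bin of grey plastic, 165 (x) x 215 (y) x 60 mm tall, walls and floor 5 mm, 0.6 kg: for the square boards. Origin at the centre of its underside.
- tray_in (a point): Centre of the tray's inner floor, 5 mm above its underside; axes as the tray.
- tub: Loose round open bin of the same grey plastic, 184 mm outer diameter, 60 mm tall, walls and floor 5 mm, 0.6 kg: for the round boards. Origin at the centre of its underside.
- tub_in (a point): Centre of the tub's inner floor, 5 mm above its underside; axes as the tub.
- blower: Fixed grey blower box 130 (x) x 120 (y) x 100 mm tall with a single big black knob in the middle of its top. Origin at the centre of its underside. It may stand to the left or to the right.
- knob (a joint): Blower knob, rad: 0 is off, the anticlockwise end stop (seen from above); grows clockwise, to 4.7. Stiffness: light friction only.
- knob_grip (a point): On the knob's axis at the height to grip, 137 mm above the bench; turns with the knob. The knob's grip is a bar 42 mm long along this point's x, 14 mm wide along its y, 32 mm tall, its top 7 mm above this point.
- supply: Bystander: fixed white bench power supply 140 x 110 x 130 mm tall with small dials on its front face, not part of the job. Origin at the centre of its underside.
- cup: Bystander: paper cup with lid, 80 mm wide, 114 mm tall; origin at the centre of its underside.
- pen: Bystander: marker pen 130 mm long (x), 11 mm thick; origin at the centre of its underside.
There are look-alikes about, which are no part of the job. Leave any orange look-alike of the square1 alone. Leave any purple look-alike of the round0 alone.

How it is judged:
By the outcome, as a careful person would: the job done as asked, in the order asked, and still so for the second after the job is handed in, with the robot touching nothing.
Of square0, square1, square2, round0, round1, round2 only 4 to 6 are there at a start; the rules pass over those that are not, and their reading is None.
At some moment in a run one of tray, tub may be knocked a few centimetres aside while the robot is not near it.
It also fails if it takes over 210 s, if anything falls off the work surface, if the arm or the gripper's body presses on something with over 40 N, if the wrist force passes 120 N, or if a joint passes its speed limit or range.

## Working session

There is one attempt and no reset: what is moved stays moved. The work goes in short steps, Python scripts to look and compute and a shell command to move; the robot and the scene stay as the last step left them, time stands still between calls to the robot, and variables do not carry over. Pictures are saved under pics/ and viewed, at most 14 in all, crops included, and the job is handed in when it is done.

```bash
mkdir -p pics; cat > h.py <<'E'
from rig import *
import numpy as np, cv2
def cap(n,f=None):
    c=capture(n); c['K']=np.array([[c['fx'],0,c['cx']],[0,c['fy'],c['cy']],[0,0,1]]); c['D']=np.array(c['dist_coeffs'],float)
    c['R']=cv2.Rodrigues(np.array(c['rvec'],float))[0]; c['t']=np.array(c['tvec'],float).ravel(); c['C']=-c['R'].T@c['t']
    if f: cv2.imwrite('pics/'+f,c['image'][:,:,::-1])
    return c
def ray(c,uv):
    p=cv2.undistortPoints(np.array(uv,float).reshape(-1,1,2),c['K'],c['D']).reshape(-1,2)
    return (np.c_[p,np.ones(len(p))])@c['R']
def onz(c,uv,z):
    d=ray(c,uv); return c['C']+d*((z-c['C'][2])/d[:,2])[:,None]
def proj(c,P): return cv2.projectPoints(np.array(P,float).reshape(-1,3),np.array(c['rvec'],float),c['t'],c['K'],c['D'])[0].reshape(-1,2)
E
python3 - <<'E'
from h import *
for n in('scene','top'):
    c=cap(n,n+'0.png'); print(n,c['C'].round(),c['fx'])
s=sense(); print(s['eef_pos'],s['ee_rot'],s['grip_width'],s['time_s'])
E
```

```text
scene [1236. -449. 1150.] 622.6016645314801
top [ 461.    2. 1400.] 523.3655210626098
[219.56516356 476.63836922 238.80219193] [-2.54110799e-04  2.14223469e-01  9.76784510e-01 -5.12249760e-04] 1.0018603404778696 0.1
```

View pics/scene0.png

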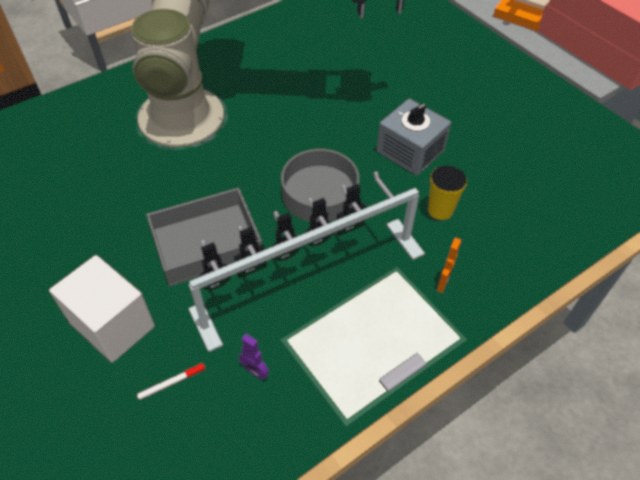

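View pics/top0.png

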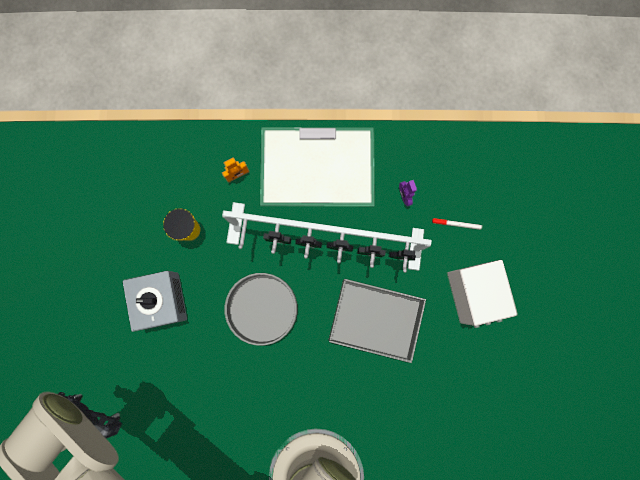

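The top view shows the blower at (155,300) with its knob at (149,300), the tub at (261,309) and the tray at (378,320). Five boards hang at (275,237), (308,242), (341,245), (372,251) and (404,255), and the leftmost hook at (241,233) is empty. The orange (235,169) and purple (408,192) look-alikes lie on the bench. I'll enlarge both views to tell round from square.

```bash
python3 - <<'E'
import cv2
a=cv2.imread('pics/scene0.png')[160:310,180:430]; b=cv2.imread('pics/top0.png')[195:285,215:440]
cv2.imwrite('pics/c1.png',cv2.resize(a,(800,480),interpolation=3))
k=cv2.imread('pics/top0.png')[265:335,115:195]
b=cv2.resize(b,(800,320),interpolation=3);k=cv2.resize(k,(320,280),interpolation=3)
import numpy as np
o=np.zeros((600,800,3),np.uint8);o[:320]=b;o[320:,:320]=k;cv2.imwrite('pics/c2.png',o)
E
```

```text
(no output)
```

View pics/c1.png

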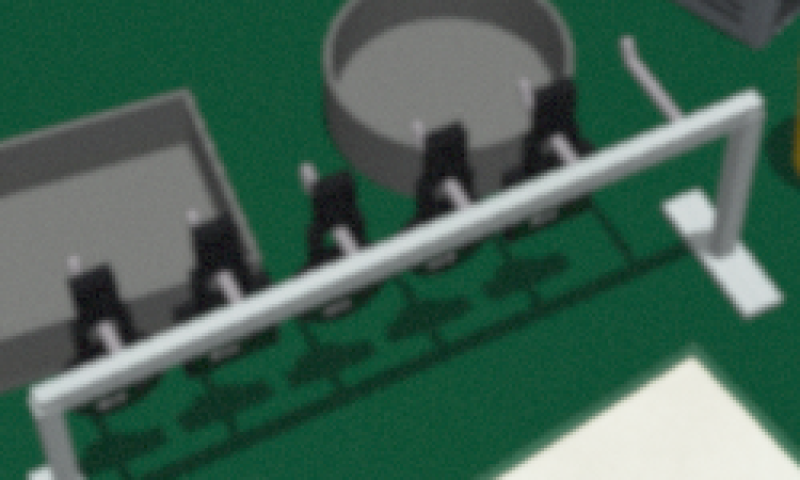

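View pics/c2.png

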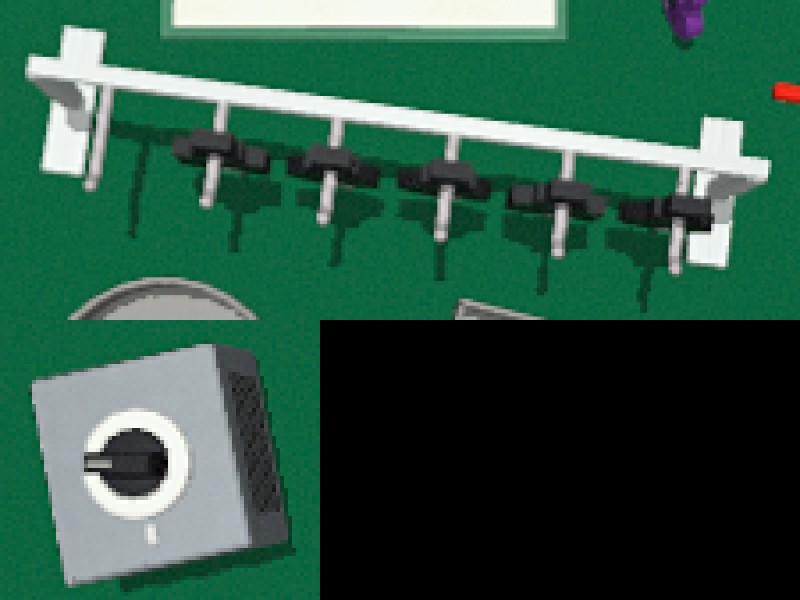

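Only five boards are there, and none of them is orange or purple. Their shapes can't be read behind the rail, so I'll measure everything first, then settle the shapes by probing the panel corners.

```bash
python3 - <<'E'
from h import *
c=cap('top'); im=c['image']; hsv=cv2.cvtColor(im,cv2.COLOR_RGB2HSV)
notg=((hsv[:,:,1]<70)&(hsv[:,:,2]>40)).astype(np.uint8)*255
notg=cv2.morphologyEx(notg,cv2.MORPH_OPEN,np.ones((3,3)))
cs,_=cv2.findContours(notg,cv2.RETR_EXTERNAL,cv2.CHAIN_APPROX_NONE)
for k in cs:
    a=cv2.contourArea(k); x,y,w,h=cv2.boundingRect(k)
    if a<600 or y<150 or y>380: continue
    P=onz(c,k.reshape(-1,2),60)[:,:2].astype(np.float32)
    print(a,(x,y,w,h),'circ',cv2.minEnclosingCircle(P),'rect',cv2.minAreaRect(P))
o=np.array([215,195]);s=3.556
r=o+np.array([[28,66],[768,170]])/s; P=onz(c,r,170); print('rail',P.round(1),np.linalg.norm(P[0]-P[1]))
t=o+np.array([[92,188],[205,205],[325,220],[440,240],[558,255],[676,272]])/s; print('tips',onz(c,t,178).round(1))
k=np.array([115,265])+np.array([[135,462-320],[85,142],[165,142],[152,535-320]])/4; print('knob',onz(c,k,142).round(1)); print('plate',onz(c,k,102).round(1))
b=o+np.array([[215,143],[333,160],[448,172],[570,190],[690,205]])/s; print('tabs',onz(c,b,210).round(1))
E
```

```text
5459.5 (329, 279, 96, 84) circ ((404.7681884765625, -154.84722900390625), 133.97299194335938) rect ((405.1593322753906, -154.5152130126953), (217.04576110839844, 165.0618438720703), 76.18000793457031)
4046.5 (225, 273, 72, 73) circ ((432.76324462890625, 141.9452667236328), 92.66450500488281) rect ((432.3818664550781, 141.9298095703125), (181.7570343017578, 180.98928833007812), 0.45879971981048584)
2668.0 (123, 271, 64, 60) circ ((453.7740478515625, 414.9353942871094), 96.73287200927734) rect ((453.17578125, 415.121826171875), (134.597412109375, 145.861572265625), 12.373943328857422)
3261.5 (448, 260, 69, 68) circ ((472.7893371582031, -424.1199951171875), 102.38111877441406) rect ((470.8045349121094, -424.611328125), (153.8379364013672, 150.63430786132812), 13.535109519958496)
652.0 (164, 209, 30, 30) circ ((650.0753784179688, 359.1936340332031), 39.70029067993164) rect ((650.4649658203125, 358.7945861816406), (76.42868041992188, 76.0201644897461), 1.8598332405090332)
2459.0 (222, 203, 209, 69) circ ((636.3572998046875, -23.4195556640625), 272.05316162109375) rect ((615.6729736328125, -20.550750732421875), (544.0919799804688, 116.84247589111328), 82.1037826538086)
rail [[ 659.1  223.7  170. ]
 [ 591.1 -270.9  170. ]] 499.20578339956444
tips [[ 576.4  177.8  178. ]
 [ 565.5  102.9  178. ]
 [ 555.9   23.7  178. ]
 [ 543.1  -51.9  178. ]
 [ 533.5 -129.4  178. ]
 [ 522.6 -207.   178. ]]
knob [[451.6 402.8 142. ]
 [451.4 433.3 142. ]
 [451.8 384.6 142. ]
 [408.3 390.9 142. ]]
plate [[451.4 415.6 102. ]
 [451.1 447.  102. ]
 [451.5 396.8 102. ]
 [406.6 403.3 102. ]]
tabs [[ 602.8   94.4  210. ]
 [ 592.2   18.3  210. ]
 [ 584.7  -55.7  210. ]
 [ 573.4 -134.   210. ]
 [ 564.  -211.2  210. ]]
```

```bash
python3 - <<'E'
from h import *
c=cap('scene');t=cap('top'); im=cv2.GaussianBlur(c['image'],(3,3),0)
th=np.radians(-7.83);X=np.array([np.cos(th),np.sin(th),0]);Y=np.array([-X[1],X[0],0]);O=np.array([625,-23.6,0])
for y in(117,39,-39,-117,-195):
    r=[]
    for dy in(-29,29):
        for z in (74+62,74+40,):
            u,v=proj(c,O-35*X+(y+dy)*Y+[0,0,z])[0]; r.append(((round(u),round(v)),im[round(v),round(u)].tolist()))
    print(y,r)
S=cv2.resize(c['image'][155:305,180:430],(800,480),interpolation=cv2.INTER_CUBIC)
S=np.clip(S.astype(float)*2.2,0,255).astype(np.uint8)
for y in(117,39,-39,-117,-195):
  for dy in(-32,32):
    u,v=proj(c,O-35*X+(y+dy)*Y+[0,0,140])[0]; cv2.circle(S,(int((u-180)*3.2),int((v-155)*3.2)),3,(255,0,0),-1)
k=cv2.resize(c['image'][95:145,380:450],(280,200),interpolation=cv2.INTER_CUBIC); S[:200,:280]=k
cv2.imwrite('pics/c3.png',S[:,:,::-1])
E
```

```text
117 [((338, 216), [38, 39, 39]), ((338, 223), [199, 209, 208]), ((362, 206), [33, 36, 36]), ((361, 213), [201, 210, 210])]
39 [((305, 230), [29, 72, 53]), ((305, 236), [205, 213, 212]), ((330, 220), [68, 73, 71]), ((329, 226), [202, 211, 211])]
-39 [((270, 244), [22, 82, 55]), ((271, 250), [207, 216, 215]), ((296, 233), [23, 79, 53]), ((296, 240), [206, 214, 213])]
-117 [((235, 259), [42, 43, 44]), ((236, 265), [207, 215, 215]), ((261, 248), [35, 37, 40]), ((262, 254), [208, 215, 215])]
-195 [((198, 274), [75, 77, 75]), ((199, 280), [204, 214, 213]), ((225, 263), [65, 66, 64]), ((227, 269), [204, 212, 212])]
```

View pics/c3.png

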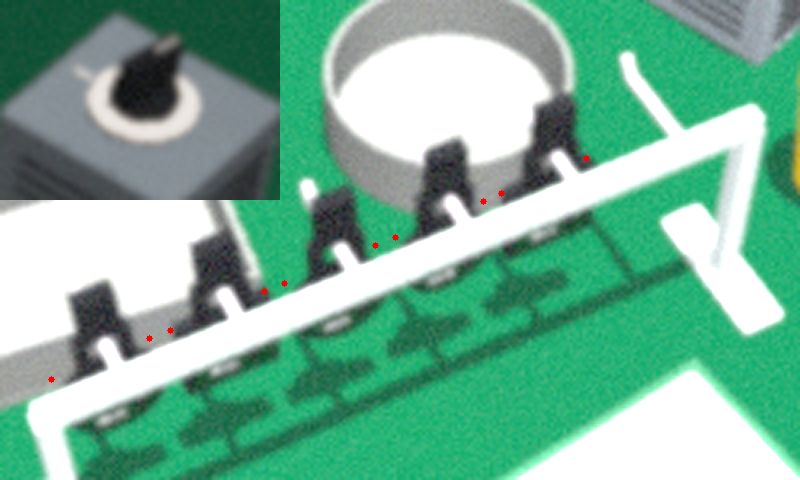

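Each board's two upper panel corners tell its shape. At hooks +117 and −117 the corners are black, so those two are square. At 39, −39 and −195 bench or tray shows through, so those three are round. I'll confirm each one when it is lifted. Next is the knob's position from the two views.

```bash
python3 - <<'E'
from h import *
c=cap('scene');t=cap('top')
print(onz(c,[[416,120.5]],101).round(1),onz(t,[[149.1,301]],101).round(1),onz(c,[[422.5,105.5]],144).round(1),onz(t,[[136.2,300.5]],144).round(1))
k=onz(t,[[149.1,301]],101)[0]; print(k)
# white ring & black bar masks in top
im=t['image'][265:335,115:195].astype(int); w=(im.min(2)>190); n,l,s,ce=cv2.connectedComponentsWithStats(w.astype(np.uint8))
print(s,ce+[115,265])
b=(im.max(2)<70).astype(np.uint8)*255;b[:, 60:]=0
n,l,s,ce=cv2.connectedComponentsWithStats(b); print(s,ce+[115,265])
E
```

```text
[[451.1 420.7 101. ]] [[450.1 415.  101. ]] [[453.  431.7 144. ]] [[451.4 432.8 144. ]]
[450.12388566 414.97958756 101.        ]
[[   0    0   80   70 5283]
 [  21   22   26   28  306]
 [  36   51    3    5   11]] [[154.79027068 299.40904789]
 [149.56535948 300.40849673]
 [152.36363636 317.90909091]]
[[   0    0   80   70 5240]
 [  59    8    1    1    1]
 [  56   11    1    1    1]
 [  57   13    3   14   25]
 [  57   22    1    1    1]
 [  21   27   21   17  219]
 [  59   32    1    1    1]
 [  30   58   30   10  112]] [[154.56927481 298.96832061]
 [174.         273.        ]
 [171.         276.        ]
 [173.44       282.88      ]
 [172.         287.        ]
 [147.76255708 300.21461187]
 [174.         297.        ]
 [159.55357143 327.26785714]]
```

Both views put the knob axis at about (451, 414). The bar lies along world y, so I'll turn the tool to yaw 0 and move above it.

```bash
python3 -m handwheel '[[[29,-8,0,0,0,-8.2,1],[29,-8,0,0,0,-8.2,1],[29,-8,0,0,0,-8.2,1],[29,-8,0,0,0,-8.2,1],[29,-8,0,0,0,-8.2,1],[29,-8,0,0,0,-8.2,1],[29,-8,0,0,0,-8.1,1],[29,-7,0,0,0,-8.0,1]]]' 40
python3 -m handwheel '[[[0,0,-30,0,0,0,0],[0,0,-30,0,0,0,0],[0,0,0,0,0,0,0],[0,0,0,0,0,0,0]]]'
```

```text
time_s: 1.35
eef_pos: [452.7, 413.5, 239.2]
ee_rot: [-0.0, 0.709, 0.705, -0.0]
force: [-1.1, 0.2, -0.3]
grip_width: 0.999
grip_force: 0.0
time_s: 1.85
eef_pos: [452.1, 414.2, 180.7]
ee_rot: [0.0, 0.707, 0.707, 0.001]
force: [-0.0, 0.4, -0.2]
grip_width: 0.499
grip_force: 0.0
```

```bash
python3 -m handwheel '[[[0,0,-27,0,0,0,0],[0,0,-26,0,0,0,0],[0,0,0,0,0,0,-1],[0,0,0,0,0,0,-1],[0,0,0,0,0,0,-1],[0,0,0,0,0,0,-1]]]' 40
```

```text
time_s: 2.6
eef_pos: [452.7, 414.2, 128.0]
ee_rot: [0.001, 0.707, 0.707, 0.002]
force: [3.9, -1.0, 6.2]
grip_width: 0.157
grip_force: 43.9
```

```bash
python3 -m handwheel '[[[0,0,0,0,0,10,-1],[0,0,0,0,0,10,-1],[0,0,0,0,0,10,-1],[0,0,0,0,0,10,-1],[0,0,0,0,0,10,-1],[0,0,0,0,0,10,-1],[0,0,0,0,0,10,-1],[0,0,0,0,0,10,-1]]]'
python3 -c "
from h import *
s=sense();print(s['wrist_torque'],s['tau'],s['grip_width'])"
```

```text
time_s: 3.6
eef_pos: [454.6, 415.6, 128.1]
ee_rot: [0.004, 0.085, 0.996, 0.003]
force: [14.6, 10.1, -1.4]
grip_width: 0.153
grip_force: 42.8
[ 1.58788371 -2.22520693 -0.07566039] [  1.24227539 -52.63203979 -17.51687229  -0.32227295   4.19892356
   1.78044744] 0.15315323506160233
```

```bash
python3 -m handwheel '[[[0,0,0,0,0,5,-1],[0,0,0,0,0,5,-1],[0,0,0,0,0,5,-1]]]'
python3 -c "
from h import *
s=sense();print(s['wrist_torque'],s['tau'],s['grip_width'])"
```

```text
time_s: 3.98
eef_pos: [454.6, 416.1, 128.1]
ee_rot: [0.005, -0.044, 0.999, 0.003]
force: [15.0, 12.8, -2.9]
grip_width: 0.154
grip_force: 42.6
[ 1.97673771 -2.23699179 -0.00278803] [  0.28148387 -53.02590251 -17.13339865  -0.72089301   4.58801463
   0.86317761] 0.15356408237120525
```

```bash
python3 -m handwheel '[[[0,0,0,0,0,4,-1],[0,0,0,0,0,4,-1],[0,0,0,0,0,4,-1],[0,0,0,0,0,0,-1]]]'
python3 -c "
from h import *
s=sense();print(s['wrist_torque'],s['tau'],s['grip_width'])"
```

```text
time_s: 4.47
eef_pos: [454.0, 416.3, 128.3]
ee_rot: [0.004, -0.147, 0.989, 0.003]
force: [10.8, 13.1, -0.5]
grip_width: 0.156
grip_force: 68.0
[ 2.04557377 -1.6128442  -0.92771391] [ -0.37229229 -51.64891005 -17.67861485  -1.54274885   3.7747702
  -1.20248079] 0.1559995226173486
```

```bash
python3 -m handwheel '[[[0,0,0,0,0,4,-1],[0,0,0,0,0,4,-1],[0,0,0,0,0,0,-1]]]'
python3 -c "
from h import *
s=sense();print(s['wrist_torque'],s['tau'],s['grip_width']);cap('top','t1.png')
import cv2
k=cv2.imread('pics/t1.png')[265:335,115:195];cv2.imwrite('pics/c4.png',cv2.resize(k,(640,560),interpolation=3))"
```

```text
time_s: 4.85
eef_pos: [454.0, 416.3, 128.5]
ee_rot: [0.004, -0.212, 0.977, 0.004]
force: [10.1, 12.6, 1.0]
grip_width: 0.154
grip_force: 149.0
[ 2.06648295 -1.47723452 -3.89588943] [  2.18674757 -50.7440114  -17.55645454  -2.83237316   3.52015749
  -4.21036363] 0.1539358786805096
```

Torque is up to 3.9 N m, so the knob is against its stop. I'll ease off the overshoot, release, rise and check it.

```bash
python3 -m handwheel '[[[0,0,0,0,0,-5,-1],[0,0,0,0,0,0,0],[0,0,0,0,0,0,0],[0,0,0,0,0,0,0],[0,0,30,0,0,0,0],[0,0,40,0,0,0,0],[0,0,30,0,0,0,0]]]' 40
```

```text
time_s: 5.78
eef_pos: [451.7, 413.8, 228.0]
ee_rot: [0.0, -0.173, 0.985, 0.0]
force: [0.0, 0.1, 0.1]
grip_width: 0.503
grip_force: 0.0
```

```bash
python3 -m handwheel '[[[30,-50,0,0,0,-10.5,0],[30,-50,10,0,0,-10.5,0],[30,-50,10,0,0,-10.5,0],[20,-50,10,0,0,-10.5,0],[20,-50,10,0,0,-10.5,0],[20,-40,0,0,0,-10.5,0],[0,-20,0,0,0,-10.5,0],[0,0,0,0,0,-10.5,0]]]' 40
python3 - <<'E'
from h import *
t=cap('top','t2.png');s=cap('scene')
a=cv2.resize(t['image'][265:335,115:195],(320,280),interpolation=3);b=cv2.resize(s['image'][90:160,375:455],(320,280),interpolation=3)
cv2.imwrite('pics/c4.png',np.hstack([a,b])[:,:,::-1])
E
```

```text
time_s: 6.78
eef_pos: [601.8, 102.2, 266.1]
ee_rot: [-0.0, 0.534, 0.846, -0.0]
force: [-0.5, 0.1, -0.5]
grip_width: 0.5
grip_force: 0.0
```

View pics/c4.png

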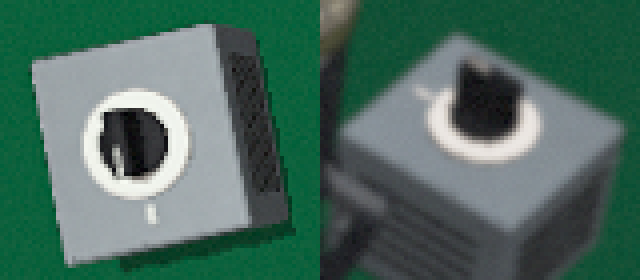

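The pointer now lines up with the off tick, 17° right of straight down in the crop, so the blower is off. Next is the first board, the square at hook +117.

```bash
python3 -m handwheel '[[[1,-2,0,0,0,-8.3,-0.4],[1,-2,0,0,0,-8.3,-0.4],[1,-2,0,0,0,-8.3,-0.4],[0,0,0,0,0,-8.4,-0.4],[0,0,0,0,0,0,-0.4]]]' 40
python3 - <<'E'
from h import *
t=cap('top');s=cap('scene')
a=cv2.resize(t['image'][205:275,230:330],(400,280),interpolation=3);b=cv2.resize(s['image'][150:220,320:400],(400,350),interpolation=3)[:280]
cv2.imwrite('pics/c5.png',np.hstack([a,b])[:,:,::-1])
E
```

```text
time_s: 7.5
eef_pos: [604.6, 98.1, 266.2]
ee_rot: [-0.0, 0.749, 0.662, -0.0]
force: [0.1, 0.5, -0.1]
grip_width: 0.301
grip_force: 0.0
```

View pics/c5.png

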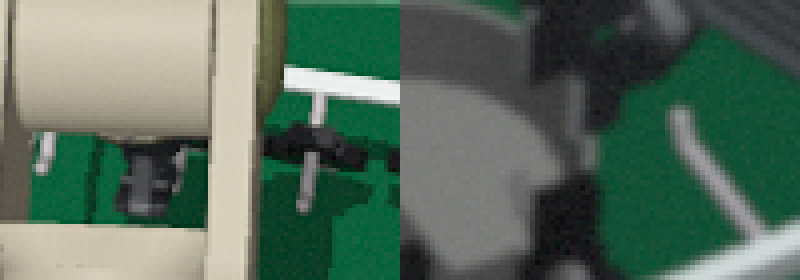

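The gripper is above the first board's tab at crop (565,200), right of centre. I'll descend and grip.

```bash
python3 -m handwheel '[[[0,-1,-30,0,0,0,-0.4],[0,-1,-30,0,0,0,-0.4],[0,0,-12,0,0,0,-0.4],[0,0,-10,0,0,0,-0.4]]]' 40
```

```text
time_s: 8.1
eef_pos: [605.0, 95.9, 184.5]
ee_rot: [0.0, 0.75, 0.661, 0.0]
force: [0.8, -0.2, 0.1]
grip_width: 0.302
grip_force: 0.0
```

```bash
python3 -m handwheel '[[[0,0,0,0,0,0,-1],[0,0,0,0,0,0,-1],[0,0,0,0,0,0,-1]]]' 40
```

```text
time_s: 8.48
eef_pos: [604.9, 95.8, 184.9]
ee_rot: [0.0, 0.751, 0.66, 0.0]
force: [0.2, 0.4, -0.4]
grip_width: 0.134
grip_force: 42.8
```

```bash
python3 -m handwheel '[[[0,0,8,0,0,0,-1],[0,0,8,0,0,0,-1],[0,0,0,0,0,0,-1],[-15,2,0,0,0,0,-1],[-20,3,0,0,0,0,-1],[-25,3,0,0,0,0,-1],[-10,1,10,0,0,0,-1],[0,0,10,0,0,0,-1]]]'
python3 - <<'E'
from h import *
t=cap('top');s=cap('scene','s5.png')
cv2.imwrite('pics/c6.png',np.hstack([cv2.resize(t['image'][200:380,200:440],(400,300)),cv2.resize(s['image'][130:280,200:400],(400,300),interpolation=3)])[:,:,::-1])
E
```

```text
time_s: 9.48
eef_pos: [535.0, 104.8, 221.6]
ee_rot: [0.0, 0.751, 0.66, 0.0]
force: [0.4, -0.7, -0.6]
grip_width: 0.134
grip_force: 42.8
```

View pics/c6.png

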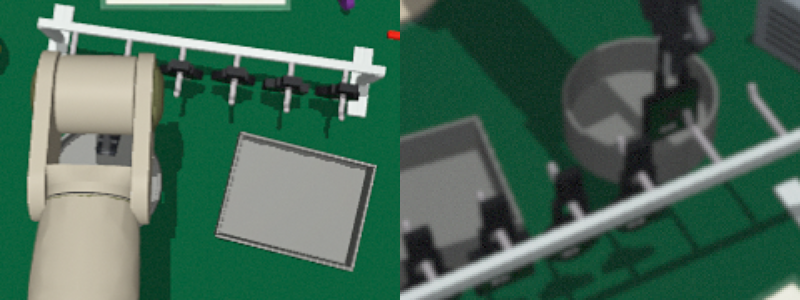

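Crop (670,108) shows the lifted board's panel square, and it is clear of the hook. The tray hasn't moved, so I'll go to tray-local (40, 50), which is world (455, −115).

```bash
python3 -m handwheel '[[[-30,-20,0,0,0,-2,-1],[-30,-45,0,0,0,-2,-1],[-20,-50,0,0,0,-2,-1],[0,-50,0,0,0,0,-1],[0,-50,0,0,0,0,-1],[0,-5,0,0,0,0,-1],[0,0,-30,0,0,0,-1],[0,0,-10,0,0,0,-1]]]'
python3 - <<'E'
from h import *
t=cap('top','t7.png');s=cap('scene','s7.png')
E
```

```text
time_s: 10.58
eef_pos: [454.5, -114.6, 179.0]
ee_rot: [-0.001, 0.784, 0.62, -0.0]
force: [-0.3, 0.3, -0.7]
grip_width: 0.135
grip_force: 42.8
```

View pics/s7.png

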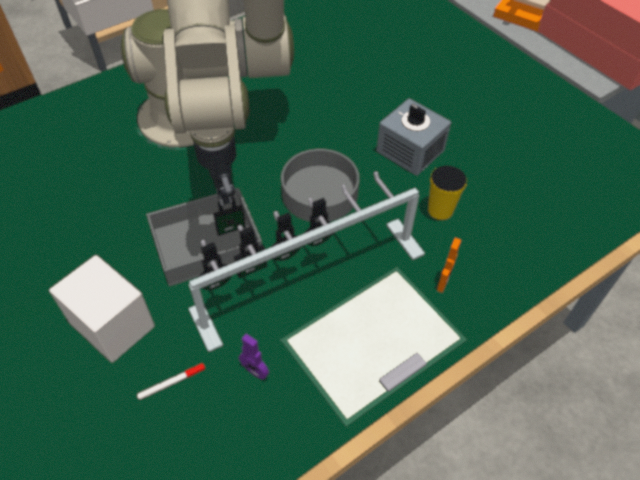

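The board is over the tray at pixel (230,215) with its foot at about z 68, and the bins haven't moved. I'll lower it.

```bash
python3 -m handwheel '[[[0,0,-25,0,0,0,-1],[0,0,-20,0,0,0,-1],[0,0,-10,0,0,0,-1],[0,0,-5,0,0,0,-1],[0,0,-3,0,0,0,-1],[0,0,0,0,0,0,-1]]]'
```

```text
time_s: 11.42
eef_pos: [454.9, -115.2, 117.6]
ee_rot: [0.0, 0.784, 0.62, 0.0]
force: [-0.2, -0.3, 0.1]
grip_width: 0.136
grip_force: 42.8
```

```bash
python3 -m handwheel '[[[0,0,-1.5,0,0,0,-1],[0,0,0,0,0,0,-1]]]'; python3 -m handwheel '[[[0,0,-1,0,0,0,-1],[0,0,0,0,0,0,-1]]]'
```

```text
time_s: 11.68
eef_pos: [454.7, -115.2, 115.9]
ee_rot: [0.0, 0.784, 0.62, 0.0]
force: [-0.5, 0.7, -0.5]
grip_width: 0.134
grip_force: 42.8
time_s: 11.92
eef_pos: [454.9, -115.2, 115.1]
ee_rot: [0.0, 0.784, 0.62, 0.0]
force: [-0.2, 0.9, 2.5]
grip_width: 0.137
grip_force: 43.4
```

```bash
python3 -m handwheel '[[[0,0,0,0,0,0,-0.6],[0,0,0,0,0,0,-0.4],[0,0,0,0,0,0,-0.4],[0,0,20,0,0,0,-0.4],[0,0,45,0,0,0,-0.4],[0,0,50,0,0,0,-0.4],[0,0,35,0,0,0,-0.4],[0,0,0,0,0,0,-0.4]]]'
python3 - <<'E'
from h import *
s=cap('scene','s8.png');cv2.imwrite('pics/c8.png',cv2.resize(s['image'][130:300,130:400],(800,504),interpolation=3)[:,:,::-1])
E
```

```text
time_s: 12.92
eef_pos: [455.5, -115.6, 267.0]
ee_rot: [0.002, 0.784, 0.62, 0.001]
force: [0.2, -0.4, -0.5]
grip_width: 0.297
grip_force: 0.0
```

View pics/c8.png

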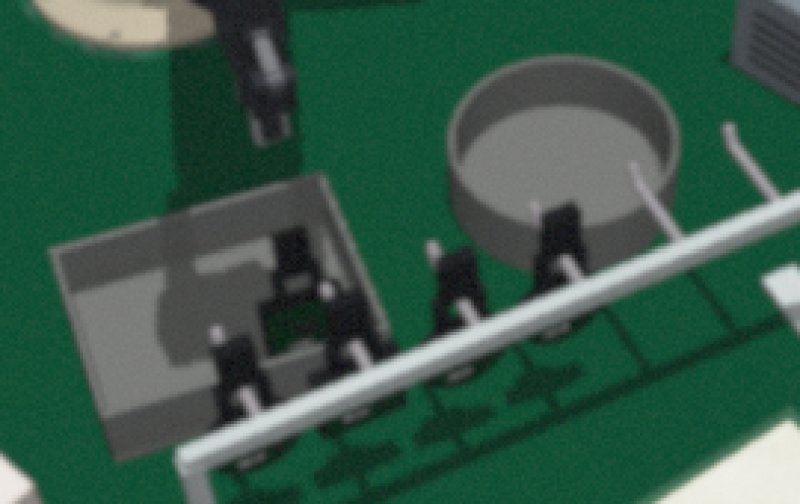

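The first board stands in the tray at crop (295,300). Next is the square at hook −117, at world (574, −134.5).

```bash
python3 -m handwheel '[[[40,-6,0,0,0,3,-0.4],[40,-6,0,0,0,3,-0.4],[39,-7,0,0,0,0,-0.4],[0,0,-30,0,0,0,-0.4],[0,0,-30,0,0,0,-0.4],[0,0,-14,0,0,0,-0.4],[0,0,-8,0,0,0,-0.4]]]' 40
```

```text
time_s: 13.85
eef_pos: [573.6, -134.2, 182.0]
ee_rot: [-0.0, 0.751, 0.66, -0.0]
force: [0.4, 0.4, 0.7]
grip_width: 0.298
grip_force: 0.0
```

```bash
python3 -m handwheel '[[[0,0,0,0,0,0,-1],[0,0,0,0,0,0,-1],[0,0,0,0,0,0,-1]]]' 40
```

```text
time_s: 14.22
eef_pos: [573.9, -134.3, 183.4]
ee_rot: [0.0, 0.751, 0.66, 0.0]
force: [0.7, -0.4, -0.8]
grip_width: 0.133
grip_force: 43.1
```

```bash
python3 -m handwheel '[[[0,0,8,0,0,0,-1],[0,0,8,0,0,0,-1],[0,0,0,0,0,0,-1],[-15,2,0,0,0,0,-1],[-20,3,0,0,0,0,-1],[-25,3,0,0,0,0,-1],[-10,1,20,0,0,0,-1],[0,0,40,0,0,0,-1]]]'
python3 -m handwheel '[[[0,0,20,0,0,0,-1],[0,0,0,0,0,0,-1]]]'
python3 - <<'E'
from h import *
t=cap('top','t9.png');s=cap('scene','s9.png')
a=np.hstack([cv2.resize(t['image'][200:380,200:440],(400,300)),cv2.resize(s['image'][130:280,140:340],(400,300),interpolation=3)]);cv2.imwrite('pics/c9.png',a[:,:,::-1])
E
```

```text
time_s: 15.22
eef_pos: [502.6, -124.8, 258.6]
ee_rot: [-0.001, 0.751, 0.66, -0.001]
force: [1.2, -0.7, -0.1]
grip_width: 0.135
grip_force: 43.1
time_s: 15.48
eef_pos: [504.1, -125.3, 279.8]
ee_rot: [0.001, 0.751, 0.66, 0.0]
force: [0.1, 0.4, -2.1]
grip_width: 0.132
grip_force: 43.1
```

View pics/c9.png

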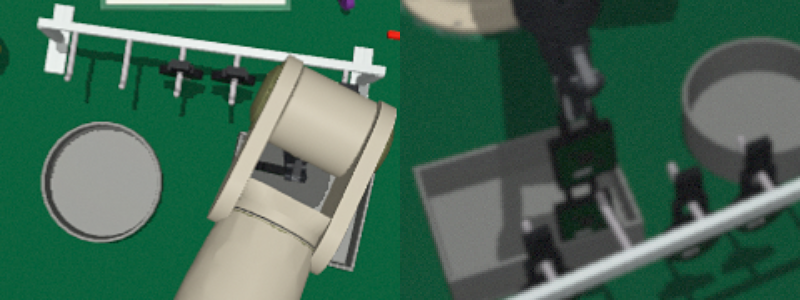

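The held board's panel at crop (583,155) is square too. I'll move over the tray's free half, and use a numeric check that the bins' rims stay where they were.

```bash
cat > bins.py <<'E'
from h import *
import sys
def rims():
    a=np.radians(-13.8);X=np.array([np.cos(a),np.sin(a),0]);Y=np.array([-X[1],X[0],0])
    tr=[np.array([404.7,-154.5,60])+x*X+y*Y for x,y in [(82,v) for v in range(-105,106,10)]+[(-82,v) for v in range(-105,106,10)]+[(v,107) for v in range(-80,81,10)]+[(v,-107) for v in range(-80,81,10)]]
    tu=[np.array([432.5,142,60])+91*np.array([np.cos(q),np.sin(q),0]) for q in np.arange(0,6.28,.1)]
    return {'tray':tr,'tub':tu}
for n,ref in (('scene','pics/scene0.png'),('top','pics/top0.png')):
    c=cap(n); r=cv2.imread(ref)[:,:,::-1].astype(int); im=c['image'].astype(int)
    d=cv2.GaussianBlur(np.abs(im-r).max(2).astype(np.float32),(3,3),0)
    for k,P in rims().items():
        uv=proj(c,P).round().astype(int); print(n,k,'unchanged',np.mean([d[v,u]<14 for u,v in uv]).round(2))
E
python3 -m handwheel '[[[-18,-21,0,0,0,-2,-1],[-18,-21,0,0,0,-2,-1],[-18,-21,0,0,0,-2,-1],[-17,-20,0,0,0,0,-1],[0,0,-20,0,0,0,-1]]]'
python3 bins.py
```

```text
time_s: 16.2
eef_pos: [432.0, -209.4, 258.2]
ee_rot: [0.0, 0.785, 0.619, -0.0]
force: [-0.4, 0.2, -1.9]
grip_width: 0.136
grip_force: 43.1
scene tray unchanged 0.59
scene tub unchanged 0.89
top tray unchanged 0.53
top tub unchanged 1.0
```

```bash
python3 -m handwheel '[[[0,1,-40,0,0,0,-1],[0,0,-40,0,0,0,-1],[0,0,-30,0,0,0,-1],[0,0,-20,0,0,0,-1],[0,0,-8,0,0,0,-1],[0,0,-4,0,0,0,-1],[0,0,0,0,0,0,-1]]]';python3 -m handwheel '[[[0,0,-1.5,0,0,0,-1],[0,0,0,0,0,0,-1]]]'
```

```text
time_s: 17.18
eef_pos: [433.0, -207.3, 117.2]
ee_rot: [0.0, 0.784, 0.62, 0.0]
force: [-0.8, 0.1, -0.5]
grip_width: 0.13
grip_force: 43.1
time_s: 17.42
eef_pos: [432.8, -207.3, 115.5]
ee_rot: [0.0, 0.784, 0.62, 0.0]
force: [0.3, -0.9, 0.2]
grip_width: 0.13
grip_force: 43.1
```

```bash
python3 -m handwheel '[[[0,0,-1.2,0,0,0,-1],[0,0,0,0,0,0,-1]]]';python3 -m handwheel '[[[0,0,-1,0,0,0,-1],[0,0,0,0,0,0,-1]]]'
```

```text
time_s: 17.68
eef_pos: [432.7, -207.2, 114.1]
ee_rot: [-0.0, 0.784, 0.62, -0.0]
force: [-0.6, -0.3, -0.4]
grip_width: 0.128
grip_force: 43.1
time_s: 17.92
eef_pos: [432.9, -207.2, 113.5]
ee_rot: [0.0, 0.784, 0.62, 0.0]
force: [-0.7, 1.6, 4.2]
grip_width: 0.134
grip_force: 43.9
```

```bash
python3 -m handwheel '[[[0,0,0,0,0,0,-0.6],[0,0,0,0,0,0,-0.4],[0,0,0,0,0,0,-0.4],[0,0,20,0,0,0,-0.4],[0,0,45,0,0,0,-0.4],[0,0,50,0,0,0,-0.4],[0,0,38,0,0,0,-0.4],[0,0,0,0,0,0,-0.4]]]'
python3 -m handwheel '[[[44,-1,0,0,0,3,-0.4],[44,-2,0,0,0,3,-0.4],[43,-2,0,0,0,0,-0.4],[0,0,-30,0,0,0,-0.4],[0,0,-30,0,0,0,-0.4],[0,0,-14,0,0,0,-0.4],[0,0,-8,0,0,0,-0.4]]]' 40
```

```text
time_s: 18.92
eef_pos: [433.4, -207.7, 268.5]
ee_rot: [0.003, 0.784, 0.62, 0.001]
force: [0.1, 0.2, 0.4]
grip_width: 0.297
grip_force: 0.0
time_s: 19.8
eef_pos: [563.6, -212.2, 183.4]
ee_rot: [-0.0, 0.751, 0.66, -0.0]
force: [-0.2, -0.1, 0.8]
grip_width: 0.297
grip_force: 0.0
```

```bash
python3 -m handwheel '[[[0,0,0,0,0,0,-1],[0,0,0,0,0,0,-1],[0,0,0,0,0,0,-1]]]' 40
```

```text
time_s: 20.18
eef_pos: [563.9, -212.3, 184.7]
ee_rot: [0.0, 0.751, 0.66, 0.0]
force: [1.2, -0.2, -0.7]
grip_width: 0.134
grip_force: 42.1
```

```bash
python3 -m handwheel '[[[0,0,8,0,0,0,-1],[0,0,8,0,0,0,-1],[0,0,0,0,0,0,-1],[-15,2,0,0,0,0,-1],[-20,3,0,0,0,0,-1],[-25,3,0,0,0,0,-1],[-5,1,20,0,0,0,-1],[0,0,40,0,0,0,-1]]]'
python3 -m handwheel '[[[0,0,25,0,0,0,-1],[0,0,0,0,0,0,-1]]]'
python3 - <<'E'
from h import *
s=cap('scene','s10.png')
cv2.imwrite('pics/c10.png',cv2.resize(s['image'][130:280,130:350],(800,545),interpolation=3)[:,:,::-1])
E
python3 bins.py
```

```text
time_s: 21.18
eef_pos: [497.8, -202.8, 259.8]
ee_rot: [-0.002, 0.751, 0.66, -0.0]
force: [0.8, -0.9, -1.1]
grip_width: 0.13
grip_force: 42.2
time_s: 21.42
eef_pos: [499.1, -203.4, 286.4]
ee_rot: [0.002, 0.751, 0.66, 0.0]
force: [-0.2, 0.5, -1.1]
grip_width: 0.13
grip_force: 42.3
scene tray unchanged 0.5
scene tub unchanged 0.89
top tray unchanged 0.42
top tub unchanged 1.0
```

View pics/c10.png

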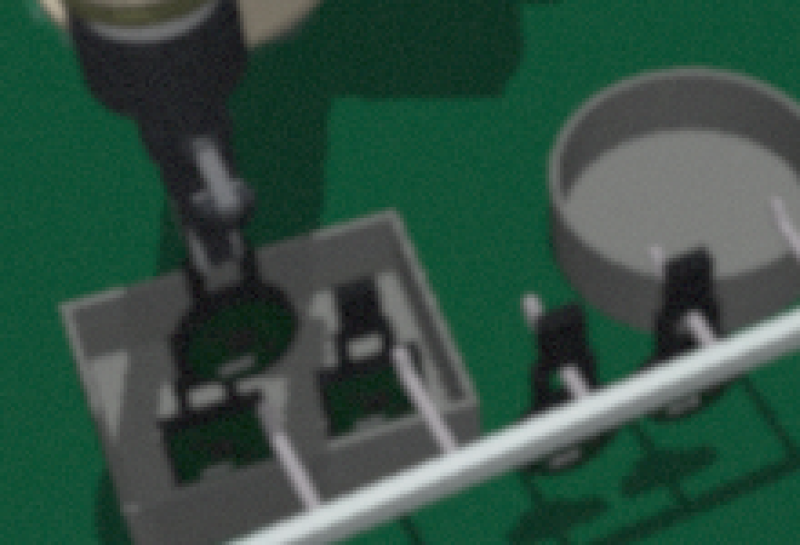

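The held board, panel at crop (240,330), is round. Both squares stand in the tray, which hasn't moved, and neither has the tub. I'll carry this one to the tub's near side at (366, 142), facing radially.

```bash
python3 -m handwheel '[[[-10,35,0,0,0,1,-1],[-18,45,0,0,0,1,-1],[-18,45,0,0,0,1,-1],[-18,45,0,0,0,1,-1],[-18,45,0,0,0,1,-1],[-18,45,0,0,0,1,-1],[-18,45,0,0,0,1,-1],[-14.5,40,0,0,0,0.5,-1]]]'
python3 -m handwheel '[[[0,0,-30,0,0,0,-1],[0,0,-30,0,0,0,-1],[0,0,0,0,0,0,-1]]]'; python3 bins.py
```

```text
time_s: 22.58
eef_pos: [365.0, 143.2, 284.1]
ee_rot: [-0.001, 0.706, 0.708, -0.001]
force: [0.4, -0.3, -1.2]
grip_width: 0.134
grip_force: 42.1
time_s: 22.95
eef_pos: [364.9, 141.8, 223.1]
ee_rot: [-0.002, 0.706, 0.708, -0.002]
force: [0.0, -0.1, -1.6]
grip_width: 0.135
grip_force: 42.1
scene tray unchanged 0.87
scene tub unchanged 0.62
top tray unchanged 1.0
top tub unchanged 0.73
```

```bash
python3 -m handwheel '[[[2,0,-20,0,0,0,-1],[0,0,-35,0,0,0,-1],[0,0,-30,0,0,0,-1],[0,0,-12,0,0,0,-1],[0,0,-6,0,0,0,-1],[0,0,-3,0,0,0,-1],[0,0,0,0,0,0,-1]]]';python3 -m handwheel '[[[0,0,-1.2,0,0,0,-1],[0,0,0,0,0,0,-1]]]';python3 -m handwheel '[[[0,0,-1,0,0,0,-1],[0,0,0,0,0,0,-1]]]'
```

```text
time_s: 23.92
eef_pos: [368.6, 141.8, 119.6]
ee_rot: [0.0, 0.706, 0.708, 0.0]
force: [0.1, 0.7, -1.0]
grip_width: 0.133
grip_force: 42.0
time_s: 24.18
eef_pos: [368.3, 141.8, 118.1]
ee_rot: [0.0, 0.706, 0.708, 0.0]
force: [0.4, -0.2, -1.9]
grip_width: 0.137
grip_force: 42.0
time_s: 24.42
eef_pos: [368.2, 141.8, 116.9]
ee_rot: [-0.0, 0.706, 0.708, -0.0]
force: [0.4, 0.2, -1.4]
grip_width: 0.137
grip_force: 42.0
```

```bash
python3 -m handwheel '[[[0,0,-1.2,0,0,0,-1],[0,0,0,0,0,0,-1]]]';python3 -m handwheel '[[[0,0,-1,0,0,0,-1],[0,0,0,0,0,0,-1]]]'
```

```text
time_s: 24.68
eef_pos: [368.2, 141.8, 115.6]
ee_rot: [-0.0, 0.706, 0.708, -0.0]
force: [0.1, 0.1, -1.1]
grip_width: 0.133
grip_force: 42.0
time_s: 24.92
eef_pos: [368.3, 141.8, 114.8]
ee_rot: [0.0, 0.706, 0.708, 0.0]
force: [-0.0, -1.1, 1.0]
grip_width: 0.128
grip_force: 42.4
```

```bash
python3 -m handwheel '[[[0,0,0,0,0,0,-0.6],[0,0,0,0,0,0,-0.4],[0,0,0,0,0,0,-0.4],[0,0,20,0,0,0,-0.4],[0,0,45,0,0,0,-0.4],[0,0,50,0,0,0,-0.4],[0,0,37,0,0,0,-0.4]]]'
python3 -m handwheel '[[[36,-33,0,0,0,-2,-0.4],[36,-33,0,0,0,-2,-0.4],[36,-33,0,0,0,-2,-0.4],[36,-33,0,0,0,-1.5,-0.4],[36,-33,0,0,0,0,-0.4],[36.5,-34,0,0,0,0,-0.4],[0,0,-40,0,0,0,-0.4],[0,0,0,0,0,0,-0.4]]]' 40
python3 - <<'E'
from h import *
s=cap('scene','s11.png');t=cap('top')
a=np.hstack([cv2.resize(t['image'][260:360,210:310],(400,400),interpolation=3),cv2.resize(s['image'][130:230,270:370],(400,400),interpolation=3)]);cv2.imwrite('pics/c11.png',a[:,:,::-1])
E
```

```text
time_s: 25.8
eef_pos: [368.3, 141.8, 268.8]
ee_rot: [0.001, 0.706, 0.708, 0.001]
force: [0.5, 0.9, -0.1]
grip_width: 0.299
grip_force: 0.0
time_s: 26.8
eef_pos: [583.6, -57.1, 224.0]
ee_rot: [-0.003, 0.751, 0.66, -0.002]
force: [0.9, 0.4, 1.2]
grip_width: 0.303
grip_force: 0.0
```

View pics/c11.png

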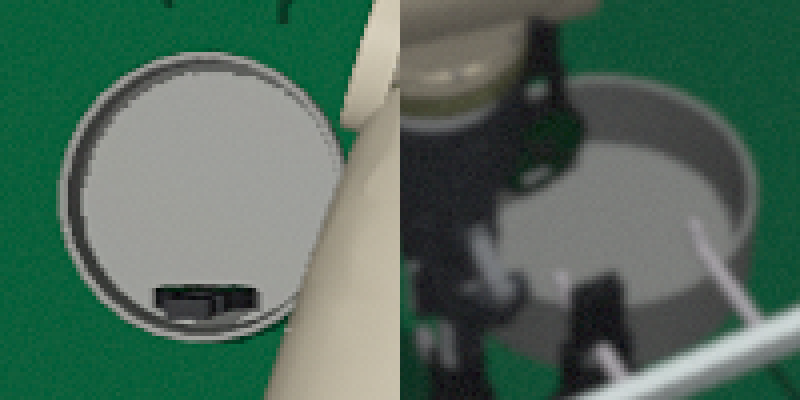

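The round board stands upright in the tub by the near wall, at crop (205,300), with its round panel plain on the right at (545,150). Next is the board at hook −39.

```bash
python3 -m handwheel '[[[1,0,-20,0,0,0,-0.4],[0,0,-14,0,0,0,-0.4],[0,0,-6,0,0,0,-0.4],[0,0,0,0,0,0,-0.4]]]' 40; python3 -m handwheel '[[[0,0,0,0,0,0,-1],[0,0,0,0,0,0,-1],[0,0,0,0,0,0,-1]]]' 40
```

```text
time_s: 27.4
eef_pos: [585.8, -57.1, 187.0]
ee_rot: [0.0, 0.751, 0.66, 0.0]
force: [0.3, -0.4, -0.9]
grip_width: 0.301
grip_force: 0.0
time_s: 27.78
eef_pos: [586.0, -57.3, 187.4]
ee_rot: [0.001, 0.751, 0.66, 0.0]
force: [-0.1, 0.5, 3.8]
grip_width: 0.13
grip_force: 42.7
```

```bash
python3 -m handwheel '[[[0,0,8,0,0,0,-1],[0,0,8,0,0,0,-1],[0,0,0,0,0,0,-1],[-15,2,0,0,0,0,-1],[-20,3,0,0,0,0,-1],[-25,3,0,0,0,0,-1],[-10,1,20,0,0,0,-1],[0,0,30,0,0,0,-1]]]'
python3 -m handwheel '[[[0,30,15,0,0,2,-1],[-5,40,0,0,0,2,-1],[-5,40,0,0,0,2,-1],[-5,40,0,0,0,1.5,-1],[-5,40,0,0,0,0,-1],[0,0,0,0,0,0,-1]]]'; python3 bins.py
```

```text
time_s: 28.78
eef_pos: [514.8, -48.0, 252.8]
ee_rot: [-0.001, 0.751, 0.66, -0.001]
force: [1.1, 1.0, -0.4]
grip_width: 0.131
grip_force: 42.1
time_s: 29.52
eef_pos: [495.1, 143.8, 267.6]
ee_rot: [-0.0, 0.705, 0.709, -0.0]
force: [0.7, -0.1, -1.0]
grip_width: 0.134
grip_force: 42.2
scene tray unchanged 0.87
scene tub unchanged 0.44
top tray unchanged 1.0
top tub unchanged 0.32
```

The tub reads mostly changed, which could be the arm hiding it or a knock. I'll check which rim points differ before lowering.

```bash
python3 - <<'E'
from h import *
for n,ref in (('scene','pics/scene0.png'),('top','pics/top0.png')):
    c=cap(n,n+'_12.png'); r=cv2.imread(ref)[:,:,::-1].astype(int); im=c['image'].astype(int)
    for q in range(0,360,30):
        for rr in (89,):
            P=[432.5+rr*np.cos(np.radians(q)),142+rr*np.sin(np.radians(q)),60];u,v=proj(c,P)[0].round().astype(int)
            print(n,q,(u,v),r[v,u],im[v,u],im[v,u+6] )
E
```

```text
scene 0 (np.int64(341), np.int64(200)) [121 123 121] [87 87 85] [80 80 79]
scene 30 (np.int64(354), np.int64(188)) [34 32 34] [101 104 103] [14 82 55]
scene 60 (np.int64(356), np.int64(174)) [85 87 86] [84 86 84] [16 81 53]
scene 90 (np.int64(349), np.int64(161)) [90 93 92] [91 95 93] [23 82 55]
scene 120 (np.int64(334), np.int64(152)) [94 99 95] [15 33 21] [27 34 31]
scene 150 (np.int64(315), np.int64(150)) [93 97 94] [ 94 100  96] [97 99 97]
scene 180 (np.int64(297), np.int64(154)) [ 84 100  92] [29 42 34] [62 64 62]
scene 210 (np.int64(285), np.int64(165)) [ 89 105  95] [58 66 62] [63 64 64]
scene 240 (np.int64(281), np.int64(179)) [87 99 91] [55 63 60] [76 76 76]
scene 270 (np.int64(288), np.int64(193)) [105 107 107] [103 104 103] [86 89 85]
scene 300 (np.int64(303), np.int64(203)) [107 109 107] [73 73 74] [107 105 107]
scene 330 (np.int64(323), np.int64(205)) [21 24 25] [31 31 33] [107 106 105]
top 0 (np.int64(261), np.int64(274)) [150 149 145] [211 203 184] [114 114  79]
top 30 (np.int64(243), np.int64(278)) [169 168 164] [214 205 186] [211 205 185]
top 60 (np.int64(231), np.int64(291)) [131 132 128] [189 182 163] [189 181 161]
top 90 (np.int64(225), np.int64(308)) [154 161 153] [146 151 145] [166 166 161]
top 120 (np.int64(230), np.int64(326)) [159 157 155] [154 153 148] [175 174 165]
top 150 (np.int64(242), np.int64(339)) [169 168 165] [197 190 170] [187 179 162]
top 180 (np.int64(260), np.int64(344)) [173 172 167] [201 194 175] [199 192 172]
top 210 (np.int64(278), np.int64(340)) [117 124 116] [76 84 77] [ 9 59 39]
top 240 (np.int64(291), np.int64(327)) [127 130 123] [75 82 78] [15 99 61]
top 270 (np.int64(295), np.int64(309)) [161 161 157] [148 148 143] [10 99 59]
top 300 (np.int64(291), np.int64(291)) [150 148 145] [95 93 91] [ 15 102  63]
top 330 (np.int64(278), np.int64(278)) [165 164 161] [160 159 157] [11 98 61]
```

All the unoccluded, unshadowed rim points match, so the tub hasn't moved. I'll lower the board.

```bash
python3 -m handwheel '[[[0,-2,-40,0,0,0,-1],[0,0,-45,0,0,0,-1],[0,0,-35,0,0,0,-1],[0,0,-15,0,0,0,-1],[0,0,-7,0,0,0,-1],[0,0,-4,0,0,0,-1],[0,0,0,0,0,0,-1]]]';python3 -m handwheel '[[[0,0,-1.5,0,0,0,-1],[0,0,0,0,0,0,-1]]]'
```

```text
time_s: 30.6
eef_pos: [496.1, 139.8, 122.3]
ee_rot: [0.0, 0.706, 0.708, 0.0]
force: [-0.7, 0.1, -0.8]
grip_width: 0.137
grip_force: 42.2
time_s: 30.85
eef_pos: [495.8, 139.9, 120.4]
ee_rot: [0.0, 0.706, 0.708, 0.0]
force: [-0.8, -0.2, -0.3]
grip_width: 0.137
grip_force: 42.2
```

```bash
python3 -m handwheel '[[[0,0,-1.5,0,0,0,-1],[0,0,0,0,0,0,-1]]]';python3 -m handwheel '[[[0,0,-1.2,0,0,0,-1],[0,0,0,0,0,0,-1]]]';python3 -m handwheel '[[[0,0,-0.7,0,0,0,-1],[0,0,0,0,0,0,-1]]]'
```

```text
time_s: 31.1
eef_pos: [495.7, 139.8, 118.6]
ee_rot: [-0.0, 0.706, 0.708, -0.0]
force: [0.7, -0.4, -0.4]
grip_width: 0.135
grip_force: 42.2
time_s: 31.35
eef_pos: [496.1, 139.9, 118.5]
ee_rot: [0.0, 0.706, 0.708, 0.0]
force: [-2.4, -1.3, 7.7]
grip_width: 0.133
grip_force: 43.5
time_s: 31.6
eef_pos: [496.2, 139.9, 118.4]
ee_rot: [0.001, 0.706, 0.708, 0.001]
force: [-2.1, -0.8, 13.8]
grip_width: 0.131
grip_force: 44.4
```

```bash
python3 -m handwheel '[[[0,0,1,0,0,0,-1],[0,0,0,0,0,0,-0.6],[0,0,0,0,0,0,-0.4],[0,0,0,0,0,0,-0.4],[0,0,20,0,0,0,-0.4],[0,0,45,0,0,0,-0.4],[0,0,50,0,0,0,-0.4],[0,0,37,0,0,0,-0.4]]]'
python3 -m handwheel '[[[20,-30,0,0,0,-2,-0.4],[30,-30,0,0,0,-2,-0.4],[30,-30,0,0,0,-2,-0.4],[19,-30,0,0,0,-1.5,-0.4],[0,0,-30,0,0,0,-0.4],[0,0,-30,0,0,0,-0.4],[0,0,-14,0,0,0,-0.4],[0,0,-7,0,0,0,-0.4]]]' 40
```

```text
time_s: 32.6
eef_pos: [495.8, 139.8, 271.9]
ee_rot: [0.001, 0.706, 0.708, 0.001]
force: [0.2, -0.6, -0.2]
grip_width: 0.301
grip_force: 0.0
time_s: 33.6
eef_pos: [594.8, 19.9, 188.6]
ee_rot: [-0.0, 0.751, 0.66, -0.0]
force: [-0.1, 1.0, -0.3]
grip_width: 0.303
grip_force: 0.0
```

```bash
python3 -m handwheel '[[[0,0,0,0,0,0,-1],[0,0,0,0,0,0,-1],[0,0,0,0,0,0,-1]]]' 40
```

```text
time_s: 33.98
eef_pos: [594.9, 19.8, 189.4]
ee_rot: [0.0, 0.751, 0.66, 0.0]
force: [-0.4, 0.3, -0.2]
grip_width: 0.137
grip_force: 42.6
```

```bash
python3 -m handwheel '[[[0,0,8,0,0,0,-1],[0,0,8,0,0,0,-1],[0,0,0,0,0,0,-1],[-15,2,0,0,0,0,-1],[-20,3,0,0,0,0,-1],[-25,3,0,0,0,0,-1],[-10,1,25,0,0,0,-1],[0,0,45,0,0,0,-1]]]'
python3 -m handwheel '[[[-10,5,15,0,0,9.8,-1],[-12,7,0,0,0,9.8,-1],[-12,7,0,0,0,9.8,-1],[-12,7,0,0,0,9.8,-1],[-12,7,0,0,0,9.8,-1],[-12,7,0,0,0,9.8,-1],[-12,7,0,0,0,9.8,-1],[-10.5,4,0,0,0,9.8,-1]]]'
python3 -m handwheel '[[[0,0,0,0,0,9.8,-1],[0,0,0,0,0,9.3,-1],[0,0,-20,0,0,0,-1],[0,0,0,0,0,0,-1]]]'; python3 bins.py
python3 - <<'E'
from h import *
for n in('scene','top'): cap(n,n+'_13.png')
a=np.hstack([cv2.resize(cv2.imread('pics/top_13.png')[250:370,190:310],(400,400)),cv2.resize(cv2.imread('pics/scene_13.png')[130:250,260:380],(400,400))]);cv2.imwrite('pics/c13.png',a)
c=cap('top')
hsv=cv2.cvtColor(c['image'],cv2.COLOR_RGB2HSV)
m=((hsv[:,:,1]<60)&(hsv[:,:,2]>90)).astype(np.uint8)
print(np.where(np.diff(m[309,200:320].astype(int))!=0)[0]+200,np.where(np.diff(m[260:370,245].astype(int))!=0)[0]+260)
r=cv2.cvtColor(cv2.imread('pics/top0.png'),cv2.COLOR_BGR2HSV);m=((r[:,:,1]<60)&(r[:,:,2]>90)).astype(np.uint8)
print(np.where(np.diff(m[309,200:320].astype(int))!=0)[0]+200,np.where(np.diff(m[260:370,245].astype(int))!=0)[0]+260)
E
```

```text
time_s: 34.98
eef_pos: [523.6, 29.0, 274.7]
ee_rot: [-0.001, 0.751, 0.66, -0.001]
force: [0.8, 0.4, -0.7]
grip_width: 0.127
grip_force: 42.7
time_s: 35.98
eef_pos: [431.7, 80.1, 289.8]
ee_rot: [0.0, 0.162, 0.987, 0.0]
force: [-0.4, 0.2, -0.4]
grip_width: 0.135
grip_force: 42.7
time_s: 36.48
eef_pos: [431.7, 79.8, 269.0]
ee_rot: [-0.001, -0.001, 1.0, 0.0]
force: [0.2, -0.7, -0.0]
grip_width: 0.136
grip_force: 42.7
scene tray unchanged 0.86
scene tub unchanged 0.46
top tray unchanged 1.0
top tub unchanged 0.56
[224 226 229 305] [276 278 280 290 291 338 339 341 365]
[224 226 229 296] [276 278 280 336 339 341]
```

The tub's left and near edges match the first picture exactly. I'll lower the last board.

```bash
python3 -m handwheel '[[[0,0,-40,0,0,0,-1],[0,0,-45,0,0,0,-1],[0,0,-35,0,0,0,-1],[0,0,-15,0,0,0,-1],[0,0,-7,0,0,0,-1],[0,0,-3,0,0,0,-1],[0,0,0,0,0,0,-1]]]';python3 -m handwheel '[[[0,0,-1.5,0,0,0,-1],[0,0,0,0,0,0,-1]]]'
```

```text
time_s: 37.6
eef_pos: [432.5, 79.8, 125.3]
ee_rot: [0.0, -0.001, 1.0, -0.0]
force: [0.6, -0.3, -1.0]
grip_width: 0.133
grip_force: 42.7
time_s: 37.85
eef_pos: [432.3, 79.8, 123.5]
ee_rot: [0.0, -0.001, 1.0, -0.0]
force: [0.4, -1.1, -1.0]
grip_width: 0.134
grip_force: 42.7
```

```bash
python3 -m handwheel '[[[0,0,-1.5,0,0,0,-1],[0,0,0,0,0,0,-1]]]';python3 -m handwheel '[[[0,0,-1.2,0,0,0,-1],[0,0,0,0,0,0,-1]]]';python3 -m handwheel '[[[0,0,-1,0,0,0,-1],[0,0,0,0,0,0,-1]]]'
```

```text
time_s: 38.1
eef_pos: [432.2, 79.8, 121.7]
ee_rot: [-0.0, -0.001, 1.0, 0.0]
force: [-0.0, -1.3, -0.8]
grip_width: 0.128
grip_force: 42.7
time_s: 38.35
eef_pos: [432.2, 79.8, 120.5]
ee_rot: [-0.0, -0.001, 1.0, 0.0]
force: [1.1, 0.2, -1.7]
grip_width: 0.132
grip_force: 42.7
time_s: 38.6
eef_pos: [432.4, 79.8, 119.8]
ee_rot: [0.0, -0.001, 1.0, -0.0]
force: [-0.7, 0.2, 3.5]
grip_width: 0.133
grip_force: 43.3
```

Contact. I'll release, rise, move clear of both bins and take the last look.

```bash
python3 -m handwheel '[[[0,0,0,0,0,0,-0.6],[0,0,0,0,0,0,-0.4],[0,0,0,0,0,0,-0.4],[0,0,20,0,0,0,-0.4],[0,0,45,0,0,0,-0.4],[0,0,50,0,0,0,-0.4],[0,0,50,0,0,0,-0.4],[0,0,0,0,0,0,-0.4]]]'
python3 -m handwheel '[[[-20,-15,0,0,0,0,0],[-30,-15,20,0,0,0,0],[-30,-15,20,0,0,0,0],[-20,-15,0,0,0,0,0],[0,-15,0,0,0,0,0],[0,0,0,0,0,0,0],[0,0,0,0,0,0,0]]]'
python3 bins.py; python3 - <<'E'
from h import *
s=cap('scene')['image'];t=cap('top')['image']
a=np.vstack([np.hstack([cv2.resize(s[130:300,130:370],(424,300)),cv2.resize(s[90:230,370:480],(236,300))]),cv2.resize(t[190:372,110:510],(660,300))]);cv2.imwrite('pics/c14.png',a[:,:,::-1])
E
```

```text
time_s: 39.6
eef_pos: [433.3, 79.8, 287.6]
ee_rot: [0.003, -0.001, 1.0, -0.0]
force: [0.0, -0.2, -0.9]
grip_width: 0.302
grip_force: 0.0
time_s: 40.48
eef_pos: [332.2, 5.2, 324.0]
ee_rot: [-0.001, -0.001, 1.0, 0.0]
force: [-0.0, -0.4, -0.7]
grip_width: 0.499
grip_force: 0.0
scene tray unchanged 0.81
scene tub unchanged 0.7
top tray unchanged 1.0
top tub unchanged 1.0
```

View pics/c14.png

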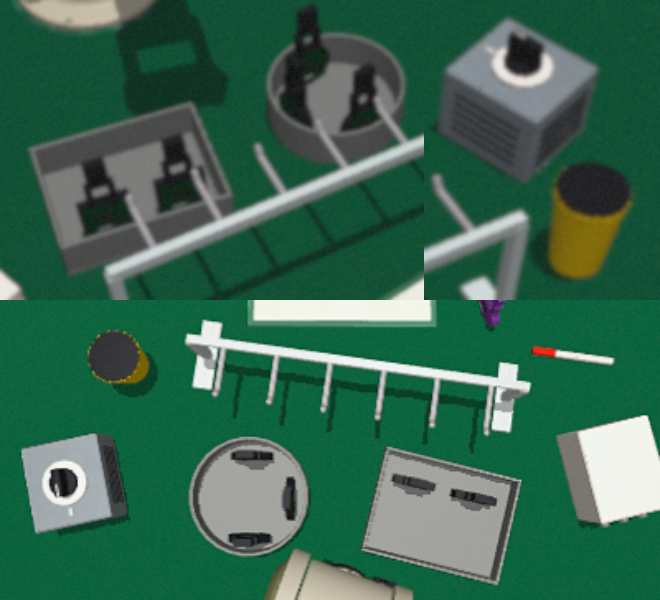

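The hooks are all empty. The three round boards stand in the tub at (252,455), (290,497) and (250,539), and both squares stand in the tray at (413,483) and (473,497). The knob is at off, the cup and pen are where they were, and the arm is clear.

```bash
python3 -c "
from rig import *
print(finish_job())"
```

```text
the job is handed in; nothing more can be done
None
```

The job is handed in at about 40 s of robot time: I turned the blower off to its stop first, then lowered both square boards into the tray and all three round boards into the tub; both bins are upright, and the cup and pen were not touched.

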